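# Hold the bakery case's shutter key switch turned

### The job

Take the key with the square-cornered bow out of the wooden key block, push it fully home into the keyhole on top of the grey key switch, working it past the sticky pins, then turn it a quarter turn clockwise (seen from above) to its stop. The switch springs back, so finish while still gripping the key and holding it turned: do not let go. Leave the other two keys in the block and the jar, spatula and paper cup where they are.

Things in the scene. Friction and masses are not known exactly. Their poses are not given: they have to be found in the camera images.
- square_key: Steel key to use, 60 g, upright in a slot of the block. Origin: centre of the blade's tip; z up. Flat blade 14 mm wide (y), 5 mm thick (x), z 0 to 18 mm, lowest corners cut by 0.8 mm; round neck 5 mm across to z 27; then the bow, a square-cornered plate 28 (y) x 10 (x) mm, z 27 to 61 mm. Grip the bow from above across its 10 mm (along x). A half turn round works equally well.
- square_key_shoulder (a point): Centre of the underside of the square key's bow (its shoulder, resting on the block's top), 27 mm above its tip; axes as the key's. It lies in the keyhole's face when the key is fully home.
- round_key: Another steel key in the block, same blade, with a round disc bow 32 mm in diameter, 10 mm thick. Origin at the blade's tip. Leave alone.
- tee_key: Another steel key in the block, same blade, with a thin stem and a crossbar (T handle) 34 mm long, 10 mm thick. Origin at the blade's tip. Leave alone.
- key_block: Fixed wooden block 56 (x) x 150 (y) x 40 mm (z) with three slots 45 mm apart in a row along its y, one key in each (which is where varies). Origin: centre of its underside. The keys' widths lie along its y.
- key_switch: Fixed grey metal box 120 (x) x 100 (y) x 60 mm (z) with a steel face plate 46 x 46 mm and 6 mm thick in the middle of its top; the face lies 66 mm above the counter. Origin: centre of its underside. Two sticky pins stick out by up to 2.5 mm into the slot's ends: from +y 13 mm and from -y 19 mm below the face.
- keyhole (a point): Centre of the keyhole's mouth, on the face 66 mm above the counter; z up, out of the hole. Chamfered slot 6.6 mm (x) by 15.6 mm (y); the key goes straight down 27 mm, blade width along y. The slot goes on through the plug below. The key can turn only when its shoulder is within 3 mm of the face.
- pins (a point): Point in the slot's axis 16 mm below the face, between the two sticky pins. Each pin takes about 8 N along y to push back, and then stays back. A plain downward push sticks on them up to 25 N or more; better press with about 10 N and rock the key 1 to 2 mm to and fro along the slot's length (y of the key switch) while pressing on down.
- plug (a joint): Turn of the plug in the key switch, rad: 0 at rest, where the keyhole is as described, growing clockwise seen from above to its stop at 1.6 (a quarter turn). A spring pulls it back to 0 (0.06 N m at the stop). The key has about 0.13 rad of play in it, so turn the key to about 1.7 rad.
- sprinkle_jar: Loose jar with steel cap, 48 mm in diameter, 65 mm tall, near the block. Origin: centre of its underside. Leave alone.
- icing_spatula: Loose spatula, 200 mm long, lying near the key switch. Origin: centre of its underside. Leave alone.
- paper_cup: Loose open paper cup, 76 mm across, 95 mm tall. Origin: centre of its underside. Leave alone.
Things that resemble listed ones, but are neither listed nor needed, are in the scene too. What is shaped like the square_key but purple is not meant. There is more than one size of the key_block; the job needs the larger.

How it is judged (in metres and radians):
On the way, in this order (a step that is already met when the one before it is completed fails the run):
1. the square key is gripped and lifted clear of the block (contact force between the fingers and square_key above 2 N and z of square_key_shoulder in the frame of key_block above 0.075 m), for 0.1 s.
2. the square key is fully home in the keyhole, not yet turned (z of square_key_shoulder in the frame of keyhole below 0.003 m and horizontal distance between square_key_shoulder and keyhole below 0.004 m and value of joint plug below 0.5 rad), for 0.05 s.
At the end, for the whole second after the job is handed in: The square key is in the keyhole, upright within 0.15 rad, its shoulder within 4 mm of the face and of the keyhole's centre, the plug is turned beyond 1.35 rad, and the fingers still grip the key (over 2 N), through the last second (value of joint plug above 1.35 rad and z of square_key_shoulder in the frame of keyhole below 0.004 m and horizontal distance between square_key_shoulder and keyhole below 0.004 m and angle between square_key's own z axis and vertical below 0.15 rad and contact force between the fingers and square_key above 2 N); the arm keeps its last pose, push and grip.
It fails at once if another key was pulled out or knocked (distance of any of round_key, tee_key from where it was at the start of the episode above 0.015 m).
It fails at once if the jar, spatula or cup was moved (distance of any of sprinkle_jar, icing_spatula, paper_cup from where it was at the start of the episode above 0.03 m).
It also fails if it takes over 48 s, if anything falls off the work surface, if the arm or the gripper's body presses on something with over 40 N, if the wrist force passes 120 N, or if a joint passes its speed limit or range.

### The arm

A 6-joint arm with a two-finger parallel gripper is mounted at the origin on the work surface. World frame = base frame: x ahead of the robot, y to its left, z up, the work surface at z = 0. Lengths are in mm, angles in rad, forces in N, time in s.
With the tool pointing down it reaches from about 275 to 1000 mm from the base axis. Payload 8.4 kg.
Tool frame: the origin (TCP) lies midway between the tips of the shut fingers; the grasp point (between the pads) lies 19 mm behind it; z points along the fingers, y is the line along which they close (so a half turn about z gives the same grasp; the last joint's range is limited). The gripper opens to 85 mm and grips with 20 to 120 N. Pads are 22 mm wide; open, the fingers measure 114 mm over their backs; the gripper's body (76 mm by 85 mm) begins 54 mm behind the grasp point. The pads swing forward as they close: fully open they stand 13 mm farther back than shut.
Start: joints at [-1.303, 0.353, 1.633, -0, 1.155, -0.002], TCP at [166.585, -602.393, 194.781] pointing down, gripper open.
Joint ranges: [-2.63, 2.63], [-0.92, 2.1], [0.06, 2.66], [-1.3, 4.44], [0, 2.69], [-3.02, 3.02]. Speed limits (rad/s): [2.22, 2.22, 2.79, 3.14, 3.14, 3.14].

### API

Orientations are given as [roll, pitch, yaw] about the fixed x, y, z axes, in that order (R = Rz(yaw) Ry(pitch) Rx(roll)).
In Python, from rig import telemetry, optics, r gives the robot as it stands.
- The arm moves only by the tool play_rows, never from a script. Its arguments are lists of equal length, an entry for each row: "dp": the shift along the tool's x, y, z in units of 40 mm (1.0 is 40 mm), a list of three; "rot": the turn, a rotation vector about the tool's x, y, z in units of 6 degrees (1.0 is 6 degrees), a list of three. In form: {"dp": [[tx, ty, tz], ...], "rot": [[ax, ay, az], ...]}. A call has 1 to 5 rows; each row is the pose to reach, as a shift and turn from the pose commanded when the call began, along the tool's axes at that moment; what a row does not reach only later rows make up. A row lasts 1/12 s, in which the tool goes at most 41.7 mm and 7.16 degrees, less where a joint would pass 70% of its speed; a pose out of reach is approached as far as the arm can. A call with a gripper value outside its range is refused whole. "fingers" is the opening, from 0 (shut) to 1 (fully open), set as the call begins (left out, the last holds). The fingers move at their own pace and stop on an object; "grip_force" is the grip in N (left out, the last holds). Time passes only in rows, so rows that repeat a pose let the fingers close. It gives the time, the measured TCP pose, the force, the opening and the grip force at its end, in the units of the state.
- telemetry.sense(): the state, without advancing time (a new reading comes with each control period).
- optics.grab_frame(name): name is "scene" or "top" or "wrist"; returns a dict with "color" (420x560x3 uint8, red, green, blue), "mtx" (3x3 intrinsics, pixels), "D" ([k1, k2, p1, p2, k3] as OpenCV has them; the pictures are not rectified), "R" (3x3) and "t" (3): a world point X has camera coordinates R X + t; the wrist camera has in their place "mount" (4x4, takes a point from camera to tool coordinates, whose origin is the TCP and whose axes are the flange's). Camera axes: x right, y down, z forward; pixel columns grow to the right and rows downward; lengths in mm; the calibration is good to about 2 mm. A picture is of the moment at which its call begins: read the wrist's pose just before it. There is no depth.
- r.sign_off(): hands the job in; it is judged then, once.
The state is a dict: "clock": time; "qpos": joint angles; "qvel": joint speeds; "joint_efforts": joint torques, N m; "eef_pos": TCP position; "tcp_rot": TCP orientation; "contact_force": force on the tool from outside, world axes, zero at the start; "wrist_torque": the same for the moment, N m; "opening": opening from 0.0 (shut) to 1.0 (fully open); "grasp_force": force on a finger pad.
Only numpy, scipy, OpenCV 4.12 (cv2) and the standard library are available. Lean on these libraries where they do the work, as an engineer would, in place of code of your own. Each camera call takes 0.05 s, during which the arm holds its last target. There are 200 camera calls.

## Working session

There is one attempt and no reset: what is moved stays moved. The work goes in short steps, Python scripts to look and compute and a tool call to move; the robot and the scene stay as the last step left them, time stands still between calls to the robot, and variables do not carry over. Pictures are saved under pics/ and viewed, at most 12 in all, crops included, and the job is handed in when it is done.

Besides the shell and the picture viewer there is one more tool, called after "Request:" by a JSON object that holds its "op" and its "data", one argument or row to a line. play_rows: Moves the arm, as the interface text tells. Its arguments: {"type":"object","properties":{"dp":{"type":"array"},"rot":{"type":"array"},"fingers":{"type":"number"},"grip_force":{"type":"number"}},"required":["dp","rot"]}

```bash
mkdir -p pics; ls; cat > h.py <<'E'
import numpy as np,cv2
from rig import telemetry,optics,r
from scipy.spatial.transform import Rotation as Ro
def cam(f,s=None):
    if 'R' in f: return np.array(f['R']),np.array(f['t']).ravel()
    T=np.eye(4);T[:3,:3]=Ro.from_euler('xyz',s['tcp_rot']).as_matrix();T[:3,3]=s['eef_pos']
    M=np.linalg.inv(T@np.array(f['mount']));return M[:3,:3],M[:3,3]
def ray(f,uv,z,s=None):
    R,t=cam(f,s);p=cv2.undistortPoints(np.array(uv,float).reshape(-1,1,2),np.array(f['mtx']),np.array(f['D']))[:,0]
    d=np.c_[p,np.ones(len(p))]@R;c=-R.T@t
    return c+d*((z-c[2])/d[:,2])[:,None]
def grab(n,fn):
    s=telemetry.sense();f=optics.grab_frame(n);f['s']=s
    cv2.imwrite('pics/'+fn+'.png',cv2.cvtColor(np.array(f['color']),cv2.COLOR_RGB2BGR))
    np.save('pics/'+fn+'.npy',f,allow_pickle=True);return f,s
def load(fn): f=np.load('pics/'+fn+'.npy',allow_pickle=True).item();return f,f['s']
E
python3 - <<'E'
from h import *
f,s=grab('scene','s1');g,_=grab('top','t1');print(s)
a=cv2.imread('pics/s1.png');b=cv2.imread('pics/t1.png')
E
```

```text
pics
{'clock': 0.0, 'qpos': array([-1.30338930e+00,  3.53642574e-01,  1.63412822e+00, -1.39647508e-05,
        1.15519546e+00, -2.41906390e-03]), 'qvel': array([ 4.73492378e-04,  2.59301253e-05, -8.14232096e-04, -1.78628728e-03,
       -2.98816822e-04,  6.44535919e-05]), 'joint_efforts': array([-9.43788000e-04, -6.05254769e+01, -3.42060077e+01, -6.49008211e-05,
        9.29686474e-03,  7.47229265e-07]), 'eef_pos': array([ 166.44860101, -601.88787075,  194.06772404]), 'tcp_rot': array([-3.14021903e+00,  9.44537024e-06,  2.69831747e-01]), 'contact_force': array([-0.4572617 , -1.37351374, -0.41336325]), 'wrist_torque': array([ 0.01789462,  0.02005773, -0.00081696]), 'grasp_force': 0.0, 'opening': 0.9955646237659467}
```

View pics/t1.png

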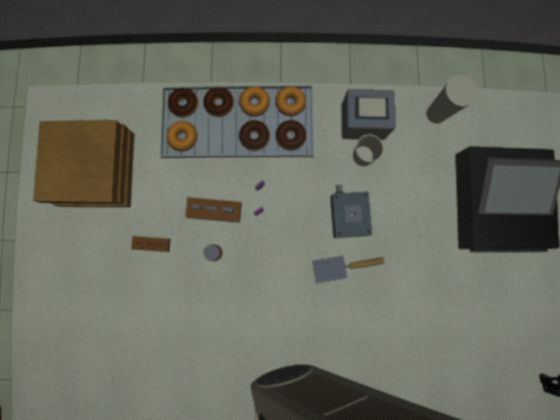

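View pics/s1.png

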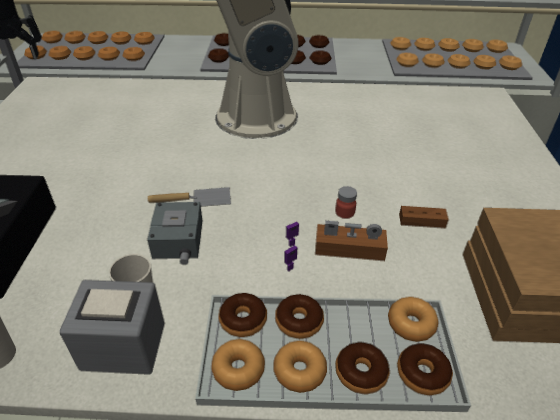

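The top view shows the block at (214,209), the switch at (351,214), the jar at (212,253) and the spatula at (345,268). In the scene view the block's left key (331,228) looks square, the middle one (352,229) is the tee and the right one (374,230) is round. Next I measure the block and the switch.

```bash
python3 - <<'E'
from h import *
f,s=load('t1');g,_=load('s1')
for n,p,z in [('block c',(214,209),40),('sq?',(228,210),70),('mid',(212,209),70),('left',(196,207),70),('jar',(212,252),65),('cup',(368,149),95),('hole',(352,214),66),('spat',(330,269),5),('spath',(384,261),10)]:
    print(n,ray(f,[p],z)[0].round())
for n,p,z in [('sq',(331,224),95-21),('mid',(352,225),74),('rnd',(374,226),74),('hole',(175,217),66)]:
    print(n,ray(g,[p],z)[0].round())
# block orientation from brown mask
def rect(f,z,lo,hi,roi):
    hsv=cv2.cvtColor(np.array(f['color']),cv2.COLOR_RGB2HSV);m=cv2.inRange(hsv,lo,hi)
    x0,y0,x1,y1=roi;k=np.zeros_like(m);k[y0:y1,x0:x1]=m[y0:y1,x0:x1]
    c=max(cv2.findContours(k,0,2)[0],key=cv2.contourArea)
    P=ray(f,c.reshape(-1,2),z)[:,:2].astype(np.float32);return cv2.minAreaRect(P)
print(rect(f,40,(5,90,40),(20,255,255),(180,190,250,228)))
print(rect(f,60,(90,20,20),(130,255,130),(325,190,380,242)))
im=cv2.imread('pics/t1.png');sc=cv2.imread('pics/s1.png')
a=cv2.resize(im[180:250,170:270],(800,560)[:2] and (430,300),interpolation=2);b=cv2.resize(im[175:250,320:400],(320,300),interpolation=2)
c=cv2.resize(sc[180:270,300:420],(400,300),interpolation=2);d=cv2.resize(sc[180:270,130:240],(350,300),interpolation=2)
cv2.imwrite('pics/m1.png',np.vstack([np.hstack([a,b]),np.hstack([c,d])]))
E
```

```text
block c [564. 242.  40.]
sq? [558. 200.  70.]
mid [561. 243.  70.]
left [566. 287.  70.]
jar [445. 241.  65.]
cup [ 725. -174.   95.]
hole [ 552. -134.   66.]
spat [403. -82.   5.]
spath [ 426. -234.   10.]
sq [565. 202.  74.]
mid [566. 246.  74.]
rnd [567. 291.  74.]
hole [ 551. -132.   66.]
((563.2091064453125, 245.40069580078125), (148.50650024414062, 53.573822021484375), 85.89423370361328)
((554.5993041992188, -132.1750946044922), (119.99795532226562, 100.53922271728516), 4.4011430740356445)
```

View pics/m1.png

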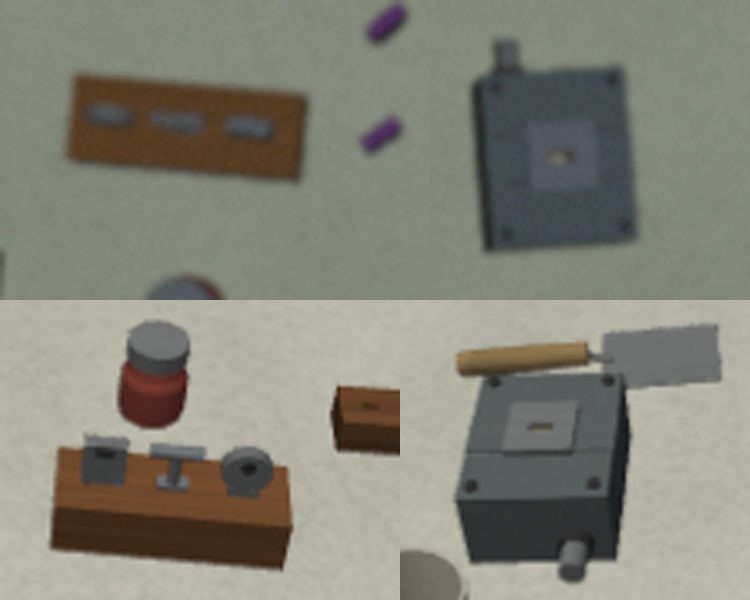

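Request:
{"op": "play_rows", "data": {
  "dp": [
    [3.45,-3.85,0],
    [3.45,-3.85,0],
    [3.45,-3.85,0],
    [3.45,-3.85,0],
    [3.45,-3.85,0]
  ],
  "rot": [
    [0,0,0],
    [0,0,0],
    [0,0,0],
    [0,0,0],
    [0,0,0]
  ]
}}

```text
clock: 0.52
eef_pos: [258.7, -415.0, 194.4]
tcp_rot: [-3.141, 0.0, 0.269]
contact_force: [1.9, 0.7, 0.7]
opening: 0.998
grasp_force: 0.0
```

Request:
{"op": "play_rows", "data": {
  "dp": [
    [3.45,-3.85,0],
    [3.45,-3.85,0],
    [3.45,-3.85,0],
    [3.45,-3.85,0],
    [3.45,-3.85,0]
  ],
  "rot": [
    [0,0,0],
    [0,0,0],
    [0,0,0],
    [0,0,0],
    [0,0,0]
  ]
}}

```text
clock: 0.93
eef_pos: [350.7, -229.9, 194.8]
tcp_rot: [-3.142, -0.0, 0.269]
contact_force: [0.8, 0.4, 0.1]
opening: 0.997
grasp_force: 0.0
```

```bash
cat >> h.py <<'E'
def go(x,y,z,yaw):
    s=telemetry.sense();R=Ro.from_euler('xyz',s['tcp_rot']).as_matrix()
    G=Ro.from_euler('xyz',[np.pi,0,yaw]).as_matrix()
    print('t',s['clock'],s['eef_pos'].round(1),s['tcp_rot'].round(3),'q6',s['qpos'][5].round(2),'dp',(R.T@(np.array([x,y,z])-s['eef_pos'])/40).round(3),'rot',(Ro.from_matrix(R.T@G).as_rotvec(degrees=True)/6).round(3),'F',s['contact_force'].round(1),'M',s['wrist_torque'].round(2),'op',round(s['opening'],3),'gf',round(s['grasp_force'],1))
E
python3 -c "
from h import *
f,_=load('t1')
go(560,201,195,1.499);print(np.array(optics.grab_frame('wrist')['mount']).round(2))"
```

```text
t 0.9333 [ 350.7 -229.9  194.8] [-3.142 -0.     0.269] q6 0.72 dp [ 7.910e+00 -8.992e+00 -5.000e-03] rot [ 1.0000e-03 -1.0000e-03 -1.1742e+01] F [0.8 0.4 0.1] M [-0.01 -0.01  0.01] op 0.997 gf 0.0
[[   0.     -0.96   -0.29   73.79]
 [   1.      0.      0.      1.03]
 [  -0.     -0.29    0.96 -178.76]
 [   0.      0.      0.      1.  ]]
```

Request:
{"op": "play_rows", "data": {
  "dp": [
    [3.45,-3.9,0],
    [3.45,-3.9,0],
    [3.45,-3.9,0],
    [3.45,-3.9,0],
    [3.45,-3.9,0]
  ],
  "rot": [
    [0,0,0],
    [0,0,0],
    [0,0,0],
    [0,0,0],
    [0,0,0]
  ]
}}

```text
clock: 1.4
eef_pos: [442.2, -42.9, 194.8]
tcp_rot: [3.141, -0.0, 0.27]
contact_force: [-0.4, -1.1, 0.1]
opening: 0.994
grasp_force: 0.0
```

Request:
{"op": "play_rows", "data": {
  "dp": [
    [3.45,-3.9,0],
    [3.45,-3.9,0],
    [3.45,-3.9,0],
    [3.45,-3.9,0],
    [3.45,-3.9,0]
  ],
  "rot": [
    [0,0,-5.8],
    [0,0,-5.8],
    [0,0,-5.8],
    [0,0,-5.8],
    [0,0,-5.8]
  ]
}}

```text
clock: 1.82
eef_pos: [533.6, 144.4, 194.5]
tcp_rot: [-3.141, 0.0, 0.884]
contact_force: [1.5, -0.3, 0.4]
opening: 0.999
grasp_force: 0.0
```

```bash
python3 -c "
from h import *
go(560,201,195,1.499)"
```

```text
t 1.8167 [533.6 144.4 194.5] [-3.141  0.     0.884] q6 0.95 dp [ 1.511 -0.387 -0.013] rot [-2.000e-03  3.000e-03 -5.872e+00] F [ 1.5 -0.3  0.4] M [-0.05 -0.06  0.02] op 0.999 gf 0.0
```

Request:
{"op": "play_rows", "data": {
  "dp": [
    [1.51,-0.39,0],
    [1.51,-0.39,0],
    [1.51,-0.39,0],
    [1.51,-0.39,0],
    [1.51,-0.39,0]
  ],
  "rot": [
    [0,0,-5.87],
    [0,0,-5.87],
    [0,0,-5.87],
    [0,0,-5.87],
    [0,0,-5.87]
  ]
}}

```text
clock: 2.23
eef_pos: [559.7, 199.3, 194.0]
tcp_rot: [-3.14, 0.001, 1.499]
contact_force: [0.2, -0.1, -0.1]
opening: 1.001
grasp_force: 0.0
```

Request:
{"op": "play_rows", "data": {
  "dp": [
    [0,0,0],
    [0,0,0]
  ],
  "rot": [
    [0,0,0],
    [0,0,0]
  ]
}}

```text
clock: 2.4
eef_pos: [559.8, 198.6, 194.5]
tcp_rot: [-3.141, 0.0, 1.488]
contact_force: [-0.1, 0.4, -0.2]
opening: 0.999
grasp_force: 0.0
```

```bash
python3 -c "
from h import *
go(560,201,195,1.499)
grab('wrist','w1')"
```

```text
t 2.4 [559.8 198.6 194.5] [-3.141  0.     1.488] q6 0.42 dp [ 0.06   0.001 -0.014] rot [-0.006  0.002 -0.103] F [-0.1  0.4 -0.2] M [ 0.01 -0.02 -0.01] op 0.999 gf 0.0
```

View pics/w1.png

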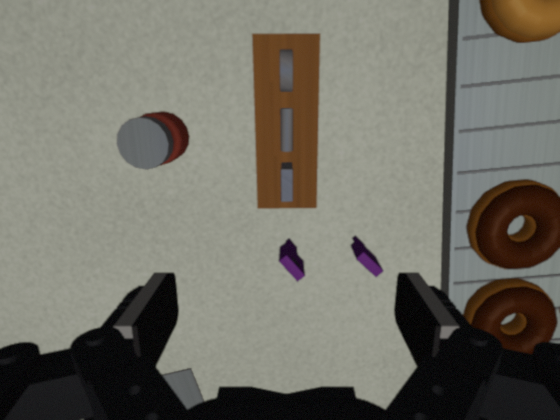

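The wrist view shows the block upright at columns 253–319, rows 34–208. The keys are at (286,70), (286,130) and (287,183), and the lowest one, towards −y, is the square key.

```bash
cat >> h.py <<'E'
def rectm(f,s,z,m,roi,tag=''):
    x0,y0,x1,y1=roi;k=np.zeros_like(m);k[y0:y1,x0:x1]=m[y0:y1,x0:x1]
    c=max(cv2.findContours(k,0,1)[0],key=cv2.contourArea)
    P=ray(f,c.reshape(-1,2),z,s)[:,:2].astype(np.float32);print(tag,cv2.boundingRect(c),cv2.minAreaRect(P))
E
python3 - <<'E'
from h import *
f,s=load('w1');hsv=cv2.cvtColor(np.array(f['color']),cv2.COLOR_RGB2HSV)
rectm(f,s,40,cv2.inRange(hsv,(3,100,40),(20,255,255)),(230,20,340,220),'block')
gm=cv2.inRange(hsv,(90,15,60),(130,110,255))
print(hsv[185,280:294].tolist());print(hsv[160:206,287].tolist())
rectm(f,s,74,gm,(272,160,305,206),'sq')
rectm(f,s,74,gm,(272,100,305,158),'mid')
rectm(f,s,74,gm,(272,40,305,98),'top')
E
```

```text
block (253, 34, 67, 174) ((563.5680541992188, 244.50218200683594), (148.3647918701172, 54.70159912109375), 85.54862976074219)
[[12, 97, 87], [158, 12, 86], [115, 27, 104], [111, 30, 109], [114, 33, 109], [111, 30, 109], [115, 30, 109], [113, 30, 110], [114, 32, 112], [111, 32, 111], [112, 34, 111], [114, 25, 104], [0, 25, 92], [13, 115, 95]]
[[15, 165, 105], [14, 154, 98], [11, 105, 68], [12, 29, 44], [160, 18, 42], [15, 12, 43], [0, 12, 43], [0, 6, 41], [150, 5, 51], [114, 16, 82], [111, 31, 106], [111, 32, 112], [112, 34, 113], [110, 34, 111], [114, 32, 111], [113, 28, 109], [114, 32, 110], [112, 35, 109], [111, 33, 108], [111, 31, 106], [111, 33, 108], [111, 33, 109], [114, 32, 111], [111, 32, 110], [111, 32, 110], [113, 30, 110], [111, 33, 109], [111, 33, 108], [114, 32, 110], [111, 31, 108], [111, 33, 109], [111, 33, 108], [108, 35, 108], [111, 30, 109], [109, 33, 109], [113, 30, 110], [111, 30, 109], [111, 33, 109], [114, 32, 111], [111, 32, 110], [117, 22, 105], [6, 39, 98], [13, 124, 103], [15, 165, 105], [14, 172, 105], [14, 166, 106]]
sq (282, 169, 10, 32) ((560.1959228515625, 200.20106506347656), (26.35385513305664, 7.548851013183594), 85.30072784423828)
mid (285, 110, 4, 41) ((563.8214111328125, 244.29505920410156), (31.122358322143555, 2.403683662414551), 85.24468231201172)
top (281, 65, 11, 11) ((567.0867919921875, 288.9100646972656), (7.066246509552002, 7.576108455657959), 85.28593444824219)
```

Request:
{"op": "play_rows", "data": {
  "dp": [
    [0.03,0,0.8],
    [0.03,0,1.6],
    [0.03,0,2.4],
    [0.03,0,3.0],
    [0.03,0,3.0]
  ],
  "rot": [
    [0,0,0],
    [0,0,0],
    [0,0,0],
    [0,0,0],
    [0,0,0]
  ],
  "fingers": 0.5,
  "grip_force": 60
}}

```text
clock: 2.87
eef_pos: [556.6, 198.5, 70.1]
tcp_rot: [-3.134, 0.003, 1.488]
contact_force: [-1.2, -0.7, -2.0]
opening: 0.499
grasp_force: 0.0
```

```bash
python3 - <<'E'
from h import *
go(560.1,199.9,46,1.491)
f,s=grab('wrist','w2');hsv=cv2.cvtColor(np.array(f['color']),cv2.COLOR_RGB2HSV)
E
```

```text
t 2.8667 [556.6 198.5  70.1] [-3.134e+00  3.000e-03  1.488e+00] q6 0.42 dp [0.045 0.089 0.601] rot [-0.069  0.031 -0.025] F [-1.2 -0.7 -2. ] M [-0.01  0.06  0.01] op 0.499 gf 0.0
```

View pics/w2.png

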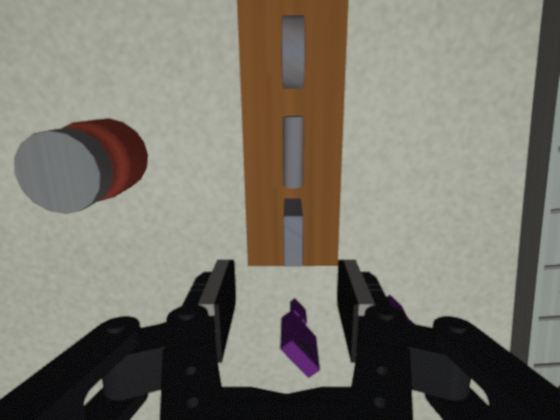

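The key at (293,237) is centred between the fingers across the image, but it sits above them in the picture. I'll let the arm settle and check that offset numerically.

Request:
{"op": "play_rows", "data": {
  "dp": [
    [0,0,0],
    [0,0,0]
  ],
  "rot": [
    [0,0,0],
    [0,0,0]
  ]
}}

```text
clock: 3.08
eef_pos: [561.5, 200.3, 76.7]
tcp_rot: [3.139, -0.001, 1.491]
contact_force: [0.1, -0.1, 0.5]
opening: 0.504
grasp_force: 0.0
```

```bash
python3 - <<'E'
from h import *
go(560.1,199.9,46,1.491)
f,s=grab('wrist','w3');hsv=cv2.cvtColor(np.array(f['color']),cv2.COLOR_RGB2HSV)
gm=cv2.inRange(hsv,(90,15,60),(130,110,255))
rectm(f,s,74,gm,(275,195,312,275),'sq')
b=cv2.inRange(hsv,(3,100,40),(20,255,255))
R,t=cam(f,s)
for z in (-19,0): 
  X=np.array(s['eef_pos'])-[0,0,z]; print(cv2.projectPoints(X[None],cv2.Rodrigues(R)[0],t,np.array(f['mtx']),np.array(f['D']))[0].ravel())
rows=np.where(b[:,255])[0];print(rows.max(),ray(f,[(255,rows.max()),(330,rows.max())],40,s))
E
```

```text
t 3.0833 [561.5 200.3  76.7] [ 3.139e+00 -1.000e-03  1.491e+00] q6 0.42 dp [-0.014 -0.036  0.768] rot [ 0.025 -0.011 -0.004] F [ 0.1 -0.1  0.5] M [0.05 0.01 0.03] op 0.504 gf 0.0
sq (276, 217, 16, 47) ((560.0953369140625, 200.07003784179688), (26.018484115600586, 7.970632553100586), 85.64627075195312)
[286.18704944 257.13231731]
[286.07601642 241.79650263]
264 [[539.46715527 171.8156506   40.        ]
 [587.10156203 167.95260426  40.        ]]
```

Request:
{"op": "play_rows", "data": {
  "dp": [
    [0,-0.02,0.3],
    [0,-0.02,0.6],
    [0,-0.02,0.75],
    [0,-0.02,0.75],
    [0,-0.02,0.75]
  ],
  "rot": [
    [0,0,0],
    [0,0,0],
    [0,0,0],
    [0,0,0],
    [0,0,0]
  ]
}}

```text
clock: 3.55
eef_pos: [558.7, 199.8, 44.0]
tcp_rot: [-3.14, 0.001, 1.492]
contact_force: [0.3, 0.6, -0.1]
opening: 0.5
grasp_force: 0.0
```

Request:
{"op": "play_rows", "data": {
  "dp": [
    [0,0,0],
    [0,0,0],
    [0,0,0],
    [0,0,0],
    [0,0,0]
  ],
  "rot": [
    [0,0,0],
    [0,0,0],
    [0,0,0],
    [0,0,0],
    [0,0,0]
  ],
  "fingers": 0,
  "grip_force": 60
}}

```text
clock: 3.97
eef_pos: [559.5, 200.0, 45.0]
tcp_rot: [3.141, -0.0, 1.492]
contact_force: [0.3, 0.1, 1.1]
opening: 0.004
grasp_force: 0.0
```

```bash
python3 - <<'E'
from h import *
go(560.1,199.9,46,1.491)
E
```

```text
t 3.9667 [559.5 200.   45. ] [ 3.141 -0.     1.492] q6 0.42 dp [-0.002  0.016 -0.024] rot [ 0.004 -0.002  0.008] F [0.3 0.1 1.1] M [-0.01  0.07 -0.02] op 0.004 gf 0.0
```

The fingers shut on nothing, so I'll look from the scene and wrist cameras.

```bash
python3 - <<'E'
from h import *
grab('wrist','w4');grab('scene','s2')
a=cv2.imread('pics/w4.png');b=cv2.resize(cv2.imread('pics/s2.png')[120:270,270:430],(448,420),interpolation=2)
cv2.imwrite('pics/m2.png',cv2.resize(np.hstack([a[:,100:450],b]),(798,420)))
E
```

```text
(no output)
```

View pics/m2.png

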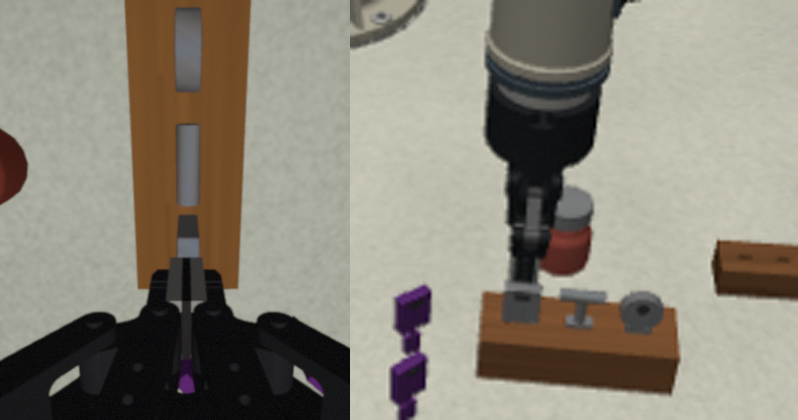

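```bash
python3 - <<'E'
from h import *
f,s=load('w4');g,_=load('s2')
for z in (45,60,75,85,95): print(z,ray(f,[(286,258)],z,s)[0].round(1),ray(g,[(330.5,221.8)],z)[0].round(1), ray(g,[(332,226)],z)[0].round(1))
E
```

```text
45 [558.7 190.9  45. ] [526.4 204.8  45. ] [539.8 207.5  45. ]
60 [559.2 197.8  60. ] [542.9 202.8  60. ] [556.  205.4  60. ]
75 [559.8 204.6  75. ] [559.3 200.8  75. ] [572.2 203.3  75. ]
85 [560.1 209.2  85. ] [570.3 199.4  85. ] [582.9 201.9  85. ]
95 [560.5 213.8  95. ] [581.2 198.1  95. ] [593.7 200.6  95. ]
```

```bash
python3 - <<'E'
from h import *
f,s=load('w1');K=np.array(f['mtx']);print(K.round(1),np.array(f['D']).round(3))
M=np.linalg.inv(np.array(f['mount']))
for nm,op,back in (('w1',85,13),('w3',42.5,6)):
  for y in (-1,1):
    for b in (0,20,30,40):
      p=[11,y*op/2,-back-b];q=cv2.projectPoints(np.array([p],float),cv2.Rodrigues(M[:3,:3])[0],M[:3,3],K,np.array(f['D']))[0].ravel().round();print(nm,y,b,q)
a,b=cv2.imread('pics/w3.png'),cv2.imread('pics/w4.png')
cv2.imwrite('pics/m3.png',np.hstack([cv2.resize(a[180:380,190:390],(400,400)),cv2.resize(b[180:380,190:390],(400,400))]))
E
```

```text
[[370.5   0.  285.9]
 [  0.  370.5 207.6]
 [  0.    0.    1. ]] [0.02 0.   0.   0.   0.  ]
w1 -1 0 [197. 231.]
w1 -1 20 [186. 247.]
w1 -1 30 [179. 257.]
w1 -1 40 [172. 268.]
w1 1 0 [375. 231.]
w1 1 20 [386. 247.]
w1 1 30 [393. 257.]
w1 1 40 [400. 269.]
w3 -1 0 [243. 226.]
w3 -1 20 [238. 241.]
w3 -1 30 [235. 250.]
w3 -1 40 [232. 260.]
w3 1 0 [329. 226.]
w3 1 20 [334. 241.]
w3 1 30 [337. 250.]
w3 1 40 [340. 260.]
```

View pics/m3.png

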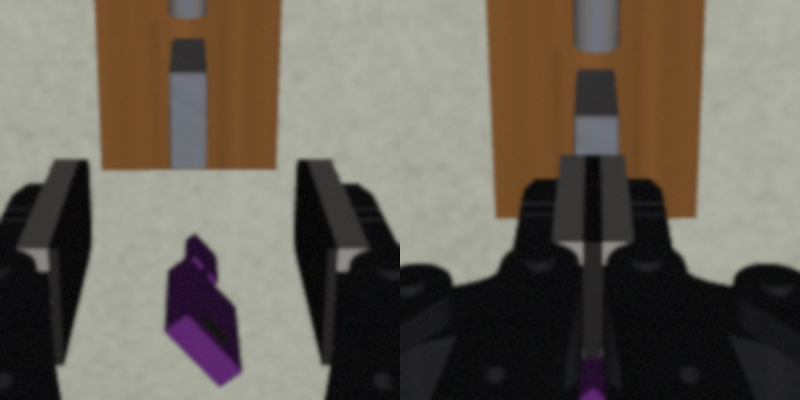

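In the shut view (right half) the finger tips end over the key's top at about row 258. In both views the tips lie about 35 mm behind the nominal TCP, so the fingers closed just above the key. I'll reopen, descend in small steps watching force, and look again.

Request:
{"op": "play_rows", "data": {
  "dp": [
    [0,0,0],
    [0,0,0],
    [0,0,0],
    [0,0,0],
    [0,0,0]
  ],
  "rot": [
    [0,0,0],
    [0,0,0],
    [0,0,0],
    [0,0,0],
    [0,0,0]
  ],
  "fingers": 0.5
}}

```text
clock: 4.48
eef_pos: [559.3, 200.0, 44.8]
tcp_rot: [3.142, -0.0, 1.492]
contact_force: [0.2, -0.1, 0.1]
opening: 0.5
grasp_force: 0.0
```

Request:
{"op": "play_rows", "data": {
  "dp": [
    [0,0.01,0.15],
    [0,0.01,0.3],
    [0,0.01,0.4],
    [0,0.01,0.5],
    [0,0.01,0.5]
  ],
  "rot": [
    [0,0,0],
    [0,0,0],
    [0,0,0],
    [0,0,0],
    [0,0,0]
  ]
}}

```text
clock: 4.9
eef_pos: [558.9, 199.7, 23.5]
tcp_rot: [-3.14, 0.001, 1.492]
contact_force: [0.0, 0.3, 0.1]
opening: 0.502
grasp_force: 0.0
```

```bash
python3 - <<'E'
from h import *
go(560.1,199.9,15,1.491)
grab('wrist','w5');grab('scene','s3')
a=cv2.imread('pics/w5.png');b=cv2.resize(cv2.imread('pics/s3.png')[150:260,290:410],(458,420),interpolation=2)
cv2.imwrite('pics/m4.png',np.hstack([a[:,120:450],b]))
E
```

```text
t 4.9 [558.9 199.7  23.5] [-3.140e+00  1.000e-03  1.492e+00] q6 0.42 dp [0.009 0.029 0.213] rot [-0.016  0.007  0.008] F [0.  0.3 0.1] M [0.06 0.03 0.01] op 0.502 gf 0.0
```

View pics/m4.png

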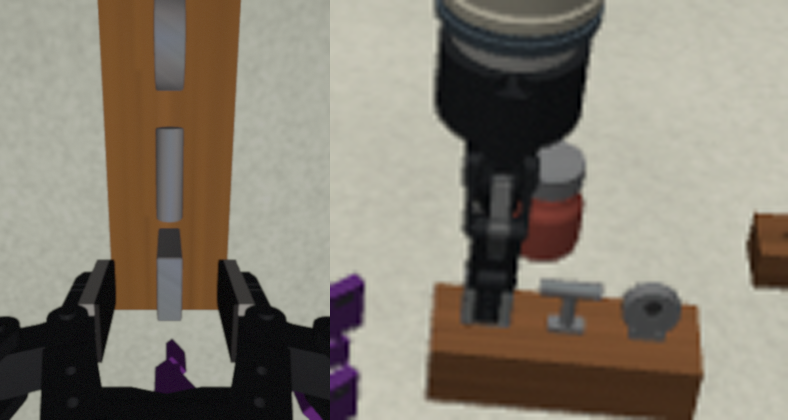

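The fingers now straddle the key in the wrist view, and the scene view puts the tips at about z=66 with the reported TCP at 23.5. I'll go 12 mm further down and close.

Request:
{"op": "play_rows", "data": {
  "dp": [
    [0,0.02,0.1],
    [0,0.02,0.2],
    [0,0.02,0.3],
    [0,0.02,0.3],
    [0,0.02,0.3]
  ],
  "rot": [
    [0,0,0],
    [0,0,0],
    [0,0,0],
    [0,0,0],
    [0,0,0]
  ]
}}

```text
clock: 5.42
eef_pos: [560.1, 199.8, 12.4]
tcp_rot: [-3.141, 0.0, 1.492]
contact_force: [0.1, 0.3, 0.0]
opening: 0.496
grasp_force: 0.0
```

Request:
{"op": "play_rows", "data": {
  "dp": [
    [0,0,0],
    [0,0,0],
    [0,0,0],
    [0,0,0],
    [0,0,0]
  ],
  "rot": [
    [0,0,0],
    [0,0,0],
    [0,0,0],
    [0,0,0],
    [0,0,0]
  ],
  "fingers": 0,
  "grip_force": 80
}}

```text
clock: 5.83
eef_pos: [561.0, 200.0, 13.2]
tcp_rot: [3.141, -0.0, 1.492]
contact_force: [0.5, 0.9, 3.1]
opening: 0.1
grasp_force: 79.2
```

```bash
python3 - <<'E'
from h import *
go(560.1,199.9,15,1.491)
grab('wrist','w6')
E
```

```text
t 5.8333 [561.  200.   13.2] [ 3.141 -0.     1.492] q6 0.42 dp [-0.005 -0.021 -0.045] rot [ 0.009 -0.004  0.009] F [0.5 0.9 3.1] M [-0.01 -0.05 -0.02] op 0.1 gf 79.2
```

Request:
{"op": "play_rows", "data": {
  "dp": [
    [0,0,-0.3],
    [0,0,-0.8],
    [0,0,-1.4],
    [0,0,-2.0],
    [0,0,-2.2]
  ],
  "rot": [
    [0,0,0],
    [0,0,0],
    [0,0,0],
    [0,0,0],
    [0,0,0]
  ]
}}

```text
clock: 6.3
eef_pos: [562.1, 200.5, 104.6]
tcp_rot: [3.138, -0.002, 1.492]
contact_force: [0.7, 0.7, -1.3]
opening: 0.099
grasp_force: 78.9
```

Request:
{"op": "play_rows", "data": {
  "dp": [
    [0,0,0],
    [0,0,0],
    [0,0,0]
  ],
  "rot": [
    [0,0,0],
    [0,0,0],
    [0,0,0]
  ]
}}

```text
clock: 6.55
eef_pos: [559.4, 199.5, 99.6]
tcp_rot: [-3.14, 0.001, 1.492]
contact_force: [-0.7, 0.6, -1.9]
opening: 0.092
grasp_force: 78.9
```

```bash
python3 - <<'E'
from h import *
go(552.5,-40,100,1.571+.077)
f,_=load('t1')
# switch hole: plate and slot in top view
hsv=cv2.cvtColor(np.array(f['color']),cv2.COLOR_RGB2HSV)
E
```

```text
t 6.55 [559.4 199.5  99.6] [-3.140e+00  1.000e-03  1.492e+00] q6 0.42 dp [-5.984  0.299 -0.007] rot [-0.018  0.006 -1.491] F [-0.7  0.6 -1.9] M [-0.02  0.01 -0.03] op 0.092 gf 78.9
```

Request:
{"op": "play_rows", "data": {
  "dp": [
    [-5.1,0.27,0],
    [-5.1,0.27,0],
    [-5.1,0.27,0],
    [-5.1,0.27,0],
    [-5.1,0.27,0]
  ],
  "rot": [
    [0,0,-1.5],
    [0,0,-1.5],
    [0,0,-1.5],
    [0,0,-1.5],
    [0,0,-1.5]
  ]
}}

```text
clock: 6.97
eef_pos: [553.6, -6.2, 99.2]
tcp_rot: [-3.139, -0.0, 1.649]
contact_force: [1.3, -0.3, -1.1]
opening: 0.102
grasp_force: 78.9
```

Request:
{"op": "play_rows", "data": {
  "dp": [
    [-5.0,-0.46,0],
    [-5.0,-0.46,0],
    [-5.0,-0.46,0],
    [-5.0,-0.46,0],
    [-5.0,-0.46,0]
  ],
  "rot": [
    [0,0,0],
    [0,0,0],
    [0,0,0],
    [0,0,0],
    [0,0,0]
  ]
}}

```text
clock: 7.38
eef_pos: [551.0, -207.7, 99.1]
tcp_rot: [-3.139, -0.001, 1.648]
contact_force: [1.6, -0.1, -0.6]
opening: 0.096
grasp_force: 78.9
```

Request:
{"op": "play_rows", "data": {
  "dp": [
    [0,0,0],
    [0,0,0],
    [0,0,0],
    [0,0,0],
    [0,0,0]
  ],
  "rot": [
    [0,0,0],
    [0,0,0],
    [0,0,0],
    [0,0,0],
    [0,0,0]
  ]
}}

```text
clock: 7.8
eef_pos: [552.2, -203.8, 100.3]
tcp_rot: [-3.141, -0.001, 1.65]
contact_force: [0.2, 0.1, -0.8]
opening: 0.096
grasp_force: 78.9
```

```bash
python3 - <<'E'
from h import *
go(552.5,-133,100,1.571+.077)
grab('wrist','w7')
E
```

```text
t 7.8 [ 552.2 -203.8  100.3] [-3.141e+00 -1.000e-03  1.650e+00] q6 -0.44 dp [1.763 0.148 0.009] rot [-0.009 -0.006  0.024] F [ 0.2  0.1 -0.8] M [-0.01  0.    0.05] op 0.096 gf 78.9
```

View pics/w7.png

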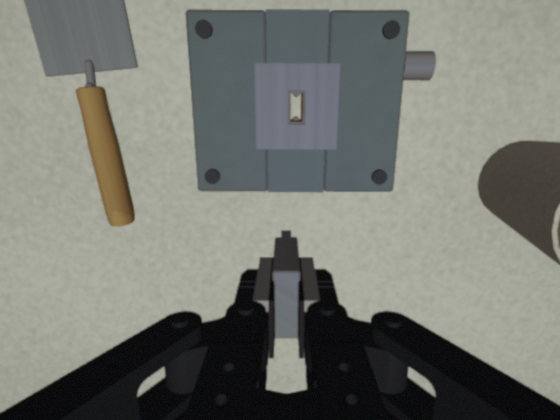

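The wrist view shows the face plate at columns 255–340, rows 63–150, with the slot at (296,107). The held key is upright at column 286.

```bash
python3 - <<'E'
from h import *
f,s=load('w7');im=np.array(f['color']);hsv=cv2.cvtColor(im,cv2.COLOR_RGB2HSV);g=cv2.cvtColor(im,cv2.COLOR_RGB2GRAY)
print(g[75,240:355:4].tolist(),hsv[75,280].tolist(),hsv[40,300].tolist(),g[107,284:310].tolist(),g[86:128,296].tolist())
# hole interior + rim: darker/warmer than plate
print(hsv[107,284:310].tolist())
m=cv2.inRange(hsv,(100,20,70),(140,80,160));rectm(f,s,66,m,(235,50,360,165),'plate')
sw=cv2.inRange(hsv,(90,30,30),(140,255,160));rectm(f,s,60,sw,(170,0,402,215),'box')
nonp=cv2.inRange(hsv,(0,0,0),(90,255,255));rectm(f,s,66,nonp,(275,80,320,135),'slot')
print([ (c,hsv[300,c].tolist()) for c in range(262,312,3)])
print([ (r_,g[r_,287]) for r_ in range(225,345,4)])
E
```

```text
[95, 95, 94, 95, 113, 115, 115, 112, 114, 115, 119, 116, 113, 115, 115, 114, 117, 118, 115, 112, 114, 117, 113, 113, 114, 98, 94, 95, 95] [112, 29, 130] [95, 33, 99] [118, 116, 114, 111, 105, 105, 125, 150, 163, 166, 166, 167, 167, 167, 167, 163, 136, 90, 74, 88, 98, 110, 117, 118, 120, 119] [115, 115, 115, 112, 107, 104, 105, 107, 107, 106, 116, 142, 161, 164, 164, 165, 164, 164, 164, 166, 167, 167, 168, 169, 171, 171, 172, 171, 170, 159, 124, 97, 101, 100, 77, 73, 93, 100, 103, 112, 115, 115]
[[110, 30, 128], [114, 30, 128], [110, 31, 124], [113, 26, 120], [126, 12, 109], [10, 7, 107], [30, 12, 126], [30, 17, 151], [35, 19, 165], [35, 20, 168], [33, 18, 168], [35, 18, 169], [35, 20, 169], [35, 18, 169], [35, 20, 169], [35, 20, 165], [28, 28, 138], [20, 48, 96], [15, 39, 79], [8, 11, 90], [165, 5, 99], [113, 20, 117], [114, 28, 128], [112, 30, 129], [109, 31, 131], [112, 29, 130]]
plate (243, 60, 110, 105) ((553.6126708984375, -140.8585205078125), (62.848960876464844, 56.056617736816406), 4.587088584899902)
box (210, 11, 186, 180) ((556.89697265625, -136.85079956054688), (106.898620
[... 504 characters left out ...]
77]), (307, [21, 18, 102]), (310, [15, 15, 102])]
[(225, np.uint8(170)), (229, np.uint8(158)), (233, np.uint8(48)), (237, np.uint8(49)), (241, np.uint8(47)), (245, np.uint8(48)), (249, np.uint8(49)), (253, np.uint8(47)), (257, np.uint8(47)), (261, np.uint8(47)), (265, np.uint8(47)), (269, np.uint8(51)), (273, np.uint8(110)), (277, np.uint8(114)), (281, np.uint8(115)), (285, np.uint8(113)), (289, np.uint8(110)), (293, np.uint8(109)), (297, np.uint8(112)), (301, np.uint8(114)), (305, np.uint8(112)), (309, np.uint8(111)), (313, np.uint8(111)), (317, np.uint8(111)), (321, np.uint8(112)), (325, np.uint8(113)), (329, np.uint8(111)), (333, np.uint8(112)), (337, np.uint8(118)), (341, np.uint8(168))]
```

```bash
python3 - <<'E'
from h import *
f,s=load('w7');im=np.array(f['color']);g=cv2.cvtColor(im,cv2.COLOR_RGB2GRAY)
m=((g>105)&(g<125)).astype(np.uint8)*255
rectm(f,s,66,cv2.morphologyEx(cv2.inRange(cv2.cvtColor(im,cv2.COLOR_RGB2HSV),(100,15,116),(140,80,160)),cv2.MORPH_CLOSE,np.ones((5,5))),(235,50,360,165),'plate')
for h in (157,161,165):
  rectm(f,s,h,m,(272,262,301,340),'bow%d'%h)
gf=load('s1')[0]; 
E
```

```text
plate (255, 63, 85, 87) ((552.3886108398438, -137.35104370117188), (45.941680908203125, 45.889244079589844), 4.572476387023926)
bow157 (274, 273, 24, 66) ((552.1864624023438, -206.61184692382812), (8.466146469116211, 27.622425079345703), 4.924947738647461)
bow161 (274, 273, 24, 66) ((551.9947509765625, -204.13475036621094), (8.18881607055664, 26.717676162719727), 4.924922943115234)
bow165 (274, 273, 24, 66) ((551.8031005859375, -201.6576690673828), (7.91154670715332, 25.81291389465332), 4.924899578094482)
```

Request:
{"op": "play_rows", "data": {
  "dp": [
    [0.8,0.07,0],
    [1.4,0.12,0],
    [1.66,0.14,0],
    [1.66,0.14,0.3],
    [1.66,0.14,0.6]
  ],
  "rot": [
    [0,0,0],
    [0,0,0],
    [0,0,0],
    [0,0,0],
    [0,0,0]
  ]
}}

```text
clock: 8.27
eef_pos: [553.7, -138.0, 76.8]
tcp_rot: [3.14, 0.001, 1.651]
contact_force: [0.2, 0.2, -1.0]
opening: 0.096
grasp_force: 78.9
```

Request:
{"op": "play_rows", "data": {
  "dp": [
    [0,0,0],
    [0,0,0],
    [0,0,0],
    [0,0,0],
    [0,0,0]
  ],
  "rot": [
    [0,0,0],
    [0,0,0],
    [0,0,0],
    [0,0,0],
    [0,0,0]
  ]
}}

```text
clock: 8.68
eef_pos: [553.1, -139.1, 77.1]
tcp_rot: [3.141, 0.0, 1.648]
contact_force: [0.7, 0.0, -2.1]
opening: 0.099
grasp_force: 78.9
```

```bash
python3 - <<'E'
from h import *
go(552.4,-137.1,70,1.571+.080)
f,s=grab('wrist','w8');im=np.array(f['color']);hsv=cv2.cvtColor(im,cv2.COLOR_RGB2HSV);g=cv2.cvtColor(im,cv2.COLOR_RGB2GRAY)
m=((g>105)&(g<125)).astype(np.uint8)*255
rectm(f,s,s['eef_pos'][2]+61,m,(272,262,301,340),'bow')
grab('scene','s4')
b=cv2.resize(cv2.imread('pics/s4.png')[150:260,115:235],(654,600),interpolation=2)
cv2.imwrite('pics/m5.png',b)
E
```

```text
t 8.6833 [ 553.1 -139.1   77.1] [3.141 0.    1.648] q6 -0.33 dp [ 0.051 -0.014  0.177] rot [ 0.005  0.002 -0.026] F [ 0.7  0.  -2.1] M [ 0.04  0.02 -0.03] op 0.099 gf 78.9
bow (274, 272, 25, 66) ((552.8346557617188, -138.81053161621094), (8.474004745483398, 26.57318878173828), 4.444669723510742)
```

View pics/m5.png

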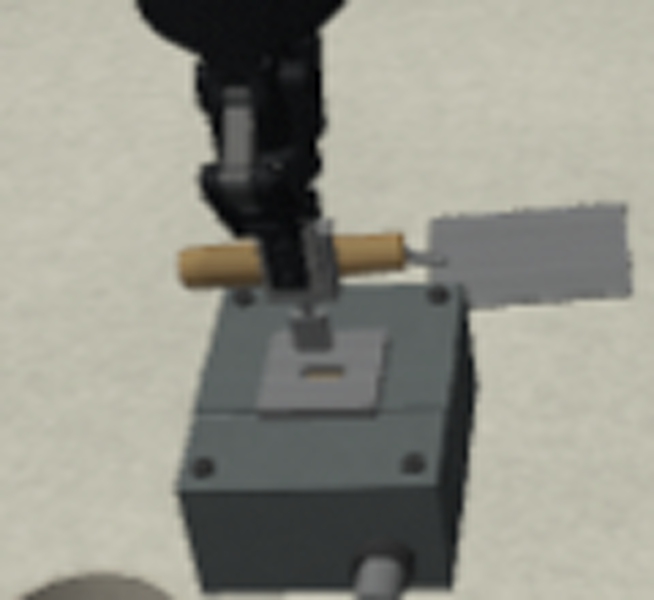

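```bash
python3 - <<'E'
from h import *
g,_=load('s4')
print(ray(g,[(172.2,214.2)],77)[0],ray(g,[(174.1,218.1)],66)[0])
P=[]
for i in range(6): optics.grab_frame('top');s=telemetry.sense();P.append(np.r_[s['eef_pos'],s['tcp_rot'][2]])
P=np.array(P);print(P.round(2));print(P.mean(0).round(3))
E
```

```text
[ 554.21945775 -136.22459314   77.        ] [ 554.33830318 -133.60374274   66.        ]
[[ 552.99 -138.78   77.06    1.65]
 [ 552.95 -138.71   77.      1.65]
 [ 552.93 -138.66   76.98    1.65]
 [ 552.89 -138.57   76.93    1.65]
 [ 552.87 -138.54   76.88    1.65]
 [ 552.88 -138.54   76.87    1.65]]
[ 552.919 -138.634   76.953    1.649]
```

Request:
{"op": "play_rows", "data": {
  "dp": [
    [0.04,-0.003,0.1],
    [0.04,-0.003,0.2],
    [0.04,-0.003,0.25],
    [0.04,-0.003,0.3],
    [0.04,-0.003,0.35]
  ],
  "rot": [
    [0,0,0],
    [0,0,0],
    [0,0,0],
    [0,0,0],
    [0,0,0]
  ]
}}

```text
clock: 9.5
eef_pos: [552.5, -136.9, 62.4]
tcp_rot: [-3.141, -0.0, 1.649]
contact_force: [0.1, -0.1, -1.0]
opening: 0.101
grasp_force: 78.9
```

Request:
{"op": "play_rows", "data": {
  "dp": [
    [0,0,0],
    [0,0,0],
    [0,0,0]
  ],
  "rot": [
    [0,0,0],
    [0,0,0],
    [0,0,0]
  ]
}}

```text
clock: 9.75
eef_pos: [552.7, -137.0, 62.8]
tcp_rot: [3.142, 0.0, 1.649]
contact_force: [-1.0, 0.2, -1.0]
opening: 0.103
grasp_force: 78.9
```

```bash
python3 - <<'E'
from h import *
go(552.4,-137.1,60,1.571+.080)
E
```

```text
t 9.75 [ 552.7 -137.    62.8] [3.142 0.    1.649] q6 -0.32 dp [-0.003 -0.007  0.071] rot [ 0.001  0.    -0.019] F [-1.   0.2 -1. ] M [ 0.03 -0.05 -0.06] op 0.103 gf 78.9
```

Request:
{"op": "play_rows", "data": {
  "dp": [
    [0,-0.005,0.05],
    [0,-0.005,0.1],
    [0,-0.005,0.15],
    [0,-0.005,0.18],
    [0,-0.005,0.2]
  ],
  "rot": [
    [0,0,0],
    [0,0,0],
    [0,0,0],
    [0,0,0],
    [0,0,0]
  ]
}}

```text
clock: 10.17
eef_pos: [552.2, -136.9, 54.5]
tcp_rot: [-3.141, -0.0, 1.649]
contact_force: [-0.3, 0.1, -1.5]
opening: 0.1
grasp_force: 78.9
```

Request:
{"op": "play_rows", "data": {
  "dp": [
    [0,0,0],
    [0,0,0]
  ],
  "rot": [
    [0,0,0],
    [0,0,0]
  ]
}}

```text
clock: 10.33
eef_pos: [552.4, -137.0, 54.7]
tcp_rot: [-3.141, -0.0, 1.649]
contact_force: [0.4, -0.3, -0.4]
opening: 0.104
grasp_force: 78.9
```

Request:
{"op": "play_rows", "data": {
  "dp": [
    [0.04,0,0.04],
    [-0.04,0,0.06],
    [0.04,0,0.08],
    [-0.04,0,0.1],
    [0,0,0.12]
  ],
  "rot": [
    [0,0,0],
    [0,0,0],
    [0,0,0],
    [0,0,0],
    [0,0,0]
  ]
}}

```text
clock: 10.75
eef_pos: [552.4, -136.9, 49.9]
tcp_rot: [3.141, -0.0, 1.649]
contact_force: [0.4, -2.2, 1.1]
opening: 0.097
grasp_force: 79.1
```

Request:
{"op": "play_rows", "data": {
  "dp": [
    [0.05,0,0.02],
    [0.05,0,0.04],
    [-0.05,0,0.06],
    [-0.05,0,0.08],
    [0,0,0.1]
  ],
  "rot": [
    [0,0,0],
    [0,0,0],
    [0,0,0],
    [0,0,0],
    [0,0,0]
  ]
}}

```text
clock: 11.17
eef_pos: [553.0, -136.7, 46.7]
tcp_rot: [3.141, -0.001, 1.648]
contact_force: [1.3, 0.5, 3.3]
opening: 0.097
grasp_force: 79.5
```

Request:
{"op": "play_rows", "data": {
  "dp": [
    [0.05,0,0.04],
    [0.05,0,0.06],
    [-0.05,0,0.08],
    [-0.05,0,0.1],
    [0,0,0.12]
  ],
  "rot": [
    [0,0,0],
    [0,0,0],
    [0,0,0],
    [0,0,0],
    [0,0,0]
  ]
}}

```text
clock: 11.58
eef_pos: [552.2, -136.7, 40.9]
tcp_rot: [-3.141, -0.001, 1.649]
contact_force: [0.0, -0.5, -0.2]
opening: 0.097
grasp_force: 79.0
```

```bash
python3 - <<'E'
from h import *
go(552.4,-137.1,39,1.571+.080)
E
```

```text
t 11.5833 [ 552.2 -136.7   40.9] [-3.141e+00 -1.000e-03  1.649e+00] q6 -0.32 dp [-0.01   0.004  0.048] rot [-0.004 -0.008 -0.024] F [ 0.  -0.5 -0.2] M [-0.33 -0.09  0.02] op 0.097 gf 79.0
```

Past the pins. Now I press gently until the shoulder seats.

Request:
{"op": "play_rows", "data": {
  "dp": [
    [0.02,0,0.03],
    [-0.02,0,0.05],
    [0,0,0.06],
    [0,0,0.07],
    [0,0,0.07]
  ],
  "rot": [
    [0,0,0],
    [0,0,0],
    [0,0,0],
    [0,0,0],
    [0,0,0]
  ]
}}

```text
clock: 12.0
eef_pos: [552.3, -137.1, 39.1]
tcp_rot: [-3.141, -0.0, 1.649]
contact_force: [-4.1, 0.3, 11.7]
opening: 0.101
grasp_force: 80.9
```

Request:
{"op": "play_rows", "data": {
  "dp": [
    [0,0,0.02],
    [0,0,0.02],
    [0,0,0.02]
  ],
  "rot": [
    [0,0,0],
    [0,0,0],
    [0,0,0]
  ]
}}

```text
clock: 12.25
eef_pos: [552.3, -137.1, 39.1]
tcp_rot: [-3.141, -0.0, 1.649]
contact_force: [-6.8, 1.4, 20.5]
opening: 0.099
grasp_force: 82.4
```

Request:
{"op": "play_rows", "data": {
  "dp": [
    [0,0,-0.02],
    [0,0,-0.02],
    [0,0,-0.02],
    [0,0,-0.02],
    [0,0,-0.02]
  ],
  "rot": [
    [0,0,0.5],
    [0,0,1.4],
    [0,0,2.3],
    [0,0,3.2],
    [0,0,4.0]
  ]
}}

```text
clock: 12.67
eef_pos: [552.5, -137.1, 39.1]
tcp_rot: [3.141, -0.0, 1.225]
contact_force: [-2.5, 0.8, 11.3]
opening: 0.1
grasp_force: 80.7
```

Request:
{"op": "play_rows", "data": {
  "dp": [
    [0,0,0],
    [0,0,0],
    [0,0,0],
    [0,0,0],
    [0,0,0]
  ],
  "rot": [
    [0,0,0.9],
    [0,0,1.8],
    [0,0,2.7],
    [0,0,3.6],
    [0,0,4.5]
  ]
}}

```text
clock: 13.08
eef_pos: [552.1, -136.9, 39.1]
tcp_rot: [-3.141, 0.0, 0.754]
contact_force: [-4.0, 1.3, 12.5]
opening: 0.098
grasp_force: 80.9
```

```bash
python3 - <<'E'
from h import *
go(552.4,-137.1,39,1.650-1.7)
E
```

```text
t 13.0833 [ 552.1 -136.9   39.1] [-3.141  0.     0.754] q6 0.57 dp [0.001 0.009 0.003] rot [-4.000e-03  4.000e-03  7.681e+00] F [-4.   1.3 12.5] M [0.36 0.68 0.17] op 0.098 gf 80.9
```

Request:
{"op": "play_rows", "data": {
  "dp": [
    [0,0,0],
    [0,0,0],
    [0,0,0],
    [0,0,0],
    [0,0,0]
  ],
  "rot": [
    [0,0,0.9],
    [0,0,1.8],
    [0,0,2.7],
    [0,0,3.6],
    [0,0,4.5]
  ]
}}

```text
clock: 13.5
eef_pos: [551.8, -136.6, 39.1]
tcp_rot: [-3.141, 0.001, 0.283]
contact_force: [-3.9, 3.9, 13.7]
opening: 0.1
grasp_force: 81.1
```

Request:
{"op": "play_rows", "data": {
  "dp": [
    [0,0,0],
    [0,0,0],
    [0,0,0],
    [0,0,0],
    [0,0,0]
  ],
  "rot": [
    [0,0,0.8],
    [0,0,1.6],
    [0,0,2.4],
    [0,0,3.0],
    [0,0,3.2]
  ]
}}

```text
clock: 13.92
eef_pos: [551.8, -136.3, 39.1]
tcp_rot: [-3.141, 0.001, -0.051]
contact_force: [-4.5, 4.7, 15.1]
opening: 0.104
grasp_force: 81.1
```

Request:
{"op": "play_rows", "data": {
  "dp": [
    [0,0,0],
    [0,0,0],
    [0,0,0]
  ],
  "rot": [
    [0,0,0],
    [0,0,0],
    [0,0,0]
  ]
}}

```text
clock: 14.17
eef_pos: [551.8, -136.3, 39.1]
tcp_rot: [-3.14, 0.001, -0.048]
contact_force: [-5.6, 5.2, 13.9]
opening: 0.1
grasp_force: 81.2
```

```bash
python3 - <<'E'
from h import *
go(552.4,-137.1,39,1.650-1.7)
f,s=grab('wrist','w9')
im=np.array(f['color']);g=cv2.cvtColor(im,cv2.COLOR_RGB2GRAY)
cv2.imwrite('pics/m6.png',cv2.resize(cv2.imread('pics/w9.png')[150:380,160:420],(678,600)))
E
```

```text
t 14.1667 [ 551.8 -136.3   39.1] [-3.14e+00  1.00e-03 -4.80e-02] q6 1.37 dp [0.016 0.019 0.003] rot [-0.01   0.012  0.022] F [-5.6  5.2 13.9] M [0.87 0.82 0.04] op 0.1 gf 81.2
```

View pics/m6.png

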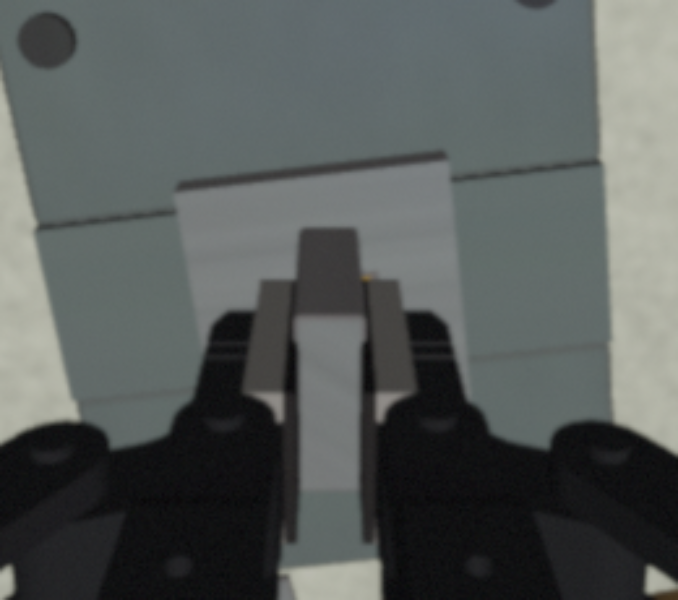

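The wrist view shows the key at centre, upright in the fingers and turned a quarter turn relative to the plate, with the shoulder seated. Handing in.

```bash
python3 -c "
from h import *
print(r.sign_off())"
```

```text
the job is handed in; nothing more can be done
None
```

I pushed the square key fully home in the switch and turned it about 1.7 rad clockwise. I handed the job in at about 14 s with the key still gripped and held turned; `r.sign_off()` gave no verdict, so I can't confirm it passed.

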